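# Refit the circuit board in the instrument and put its cover on

### The job

Take the circuit board out of the bench holder and slide it gently, without letting it drop, down into the empty pair of card guides in the open instrument housing until it is fully home. Then set the loose cover down gently on the housing, handle up, lying flat and squarely over the opening with its edges lined up with the walls. Leave the solder spool, the multimeter and the screwdriver where they are.

Things in the scene. Friction and masses are not known exactly. Their poses are not given: they have to be found in the camera images.
- board: Green circuit board in an aluminium frame, slab 100 (x) x 5 (y) x 75 mm tall, about 0.15 kg, either way round. A black grip bar on its upper edge, centred, is 60 (x) x 10 (y) x 20 mm (z 75 to 95). Chips on its faces are for looks. Origin: centre of the slab's lower edge; x along the edge, y through the thickness, z up to the grip. It starts upright in the holder.
- holder: Fixed aluminium bench holder. Base 130 (x) x 70 (y) x 8 mm; two rails along x, 90 mm long, 10 mm thick, up to z = 38 mm, hold the board between them in a 6.6 mm wide, 30 mm deep slot, its lower edge at z = 8 mm. The board starts along the holder's x, centred. Origin: centre of the base's underside, z up.
- chassis: Fixed white open-topped instrument housing, 130 (x) x 160 (y) x 110 mm tall, walls 5 mm thick, with two card bays side by side inside, 25 mm to either side of its centre along its y; one bay already has a board, the other is empty. Origin: centre of its underside, z up.
- opening (a point): Centre of the housing's open top, at the level of the rim, 110 mm above the bench; axes as the housing's. The cover's origin belongs here, the cover's x along this x (either way round).
- slot (a point): Seat of the empty bay: the board's origin is here when it is fully home (top of the black connector, 10 mm above the bench, 100 mm below the rim; the grip bar then ends 5 mm below the rim). x along the slot, y through its thickness, z up; level and parallel to the housing. Nothing clicks: the board slides down by its weight or a light push and stops on the connector.
- bay_open: The empty bay: a fixed pair of grey upright channel guides, one at each end of the slot. The slot is 7 mm wide and 103 mm long, straight from the seat to 60 mm above it, then flares to about 19 x 115 mm at 72 mm above it. The channels overlap the board's ends by some 7 mm; the middle is free. Origin and axes as point slot. Which side it is on varies.
- bay_full: The other bay, same guides, with a fixed board already home (no grip bar, top 85 mm above the bench), parallel to the empty slot and 50 mm from it. Origin: its seat, 10 mm above the bench. Which side it is on varies.
- cover: Loose white steel cover plate, 130 (x) x 160 (y) x 5 mm, about 0.3 kg, lying on the bench, with a dark bar handle on top: bar 88 (x) x 10 (y) x 12 mm, z = 21 to 33 mm, centred, on two posts at its ends with free space below. Origin: centre of the plate's underside, z up.
- spool: Bystander: loose solder spool standing on its end, 56 mm across, 46 mm high. Origin: centre of its underside.
- meter: Bystander: loose black multimeter lying flat, 85 (x) x 160 (y) x 34 mm. Origin: centre of its underside.
- driver: Bystander: loose screwdriver lying beyond the work, some 200 mm long, handle to its -x. Origin: about its middle, on the bench.
Things that resemble listed ones, but are neither listed nor needed, are in the scene too. Leave any green or yellow look-alike of the cover alone.

How it is judged:
On the way, in this order (a step that is already met when the one before it is completed fails the run):
1. the board is fully home in the empty guides (horizontal distance between board and slot below 0.005 m and z of board in the frame of slot between -0.004 and 0.004 m and angle between board's own z axis and vertical below 0.06 rad and angle between the x axis of board and the x axis of slot, either way round below 0.06 rad), for 0.2 s.
2. the cover lies flat and square on the housing, over the board (all of step 1 and horizontal distance between cover and opening below 0.008 m and z of cover in the frame of opening between -0.004 and 0.004 m and angle between cover's own z axis and vertical below 0.035 rad and angle between the x axis of cover and the x axis of opening, either way round below 0.07 rad), for 0.2 s.
At the end, for the whole second after the job is handed in: The board is at rest, home in the bay that was empty (5 mm sideways, 4 mm in height, 0.06 rad upright and along the slot), and the cover at rest on the rim, handle up (centre within 8 mm, height 4 mm, tilt 0.035 rad, turned at most 0.07 rad from square) (all of step 2 and linear speed of each of board, cover below 0.02 m/s); the robot touches nothing.
It fails at once if the board was dropped or slammed down the guides (over 0.35 m/s inside them) (horizontal distance between board and slot below 0.012 m and z of board in the frame of slot below 0.05 m and linear speed of board above 0.35 m/s).
It fails at once if the cover was dropped or slammed on the housing (over 0.35 m/s within 12 mm of the rim) (horizontal distance between cover and opening below 0.04 m and z of cover in the frame of opening below 0.012 m and linear speed of cover above 0.35 m/s).
It fails at once if the spool, the multimeter or the screwdriver was moved by over 30 mm (distance of any of spool, meter, driver from where it was at the start of the episode above 0.03 m).
It also fails if it takes over 67 s, if anything falls off the work surface, if the arm or the gripper's body presses on something with over 40 N, if the wrist force passes 120 N, or if a joint passes its speed limit or range.

### The arm

A 6-joint arm with a two-finger parallel gripper is mounted at the origin on the work surface. World frame = base frame: x ahead of the robot, y to its left, z up, the work surface at z = 0. Lengths are in m, angles in rad, forces in N, time in s.
With the tool pointing down it reaches from about 0.25 to 0.775 m from the base axis. Payload 4 kg.
Tool frame: the origin (TCP) lies midway between the tips of the shut fingers; the grasp point (between the pads) lies 19 mm behind it; z points along the fingers, y is the line along which they close (so a half turn about z gives the same grasp; the last joint's range is limited). The gripper opens to 94 mm and grips with 3 to 60 N. Pads are 16 mm wide; open, the fingers measure 119 mm over their backs; the gripper's body (75 mm by 177 mm) begins 78 mm behind the grasp point.
Start: joints at [1.091, 0.087, 1.371, -0, 1.684, -0.103], TCP at [0.202, 0.511, 0.206] pointing down, gripper open.
Joint ranges: [-3.1, 3.1], [-0.76, 2.03], [0.27, 2.55], [-1.08, 4.22], [0.17, 2.65], [-2.57, 2.57]. Speed limits (rad/s): [2.79, 2.79, 3.14, 3.14, 3.14, 3.14].

### API

Orientations are given as a unit quaternion [x, y, z, w].
In Python, from bench import sensors, cams, job gives the robot as it stands.
- The arm moves only by the tool drive_tool, never from a script. Its argument "increments" is a list of rows, each a list of 7 numbers: the closure, from 0 (fully open) to 1 (shut), then the shift along the tool's x, y, z in m, then the turn, a rotation vector about the tool's x, y, z in degrees. A call has 1 to 10 rows; each row shifts and turns the commanded pose from where the row before left it, along the tool's axes as they then stand; what a row does not reach is not made up. A row lasts 1/12 s, in which the tool goes at most 41.7 mm and 7.16 degrees, less where a joint would pass 70% of its speed; a pose out of reach is approached as far as the arm can. A call is refused whole if a number of a shift passes 0.0417 or a number of a turn 7.16, either way. A call with a gripper value outside its range is refused whole. The fingers move at their own pace and stop on an object; "newtons" is the grip in N (left out, the last holds). Time passes only in rows, so rows that do not move let the fingers close. It gives the time, the measured TCP pose, the force, the opening and the grip force at its end, in the units of the state.
- sensors.state(): the state, without advancing time (a new reading comes with each control period).
- cams.grab_frame(name): name is "scene" or "top" or "wrist"; returns (picture, depth): 384x512x3 uint8, red, green, blue; 384x512 float32, m along the optical axis (not along the pixel's ray), 0 where there is no reading.
- cams.camera_model(name): a dict with "fx", "fy", "cx", "cy" (pixels), "rvec" (rotation vector, rad) and "tvec" (3), from world to camera coordinates, as OpenCV has them. Camera axes: x right, y down, z forward; pixel columns grow to the right and rows downward; lengths in m; the calibration is good to about 2 mm. A picture is of the moment at which its call begins: read the wrist's pose just before it. camera_model takes no time and is no camera call; for the wrist camera it gives the pose at the moment of the call.
- job.sign_off(): hands the job in; it is judged then, once.
The state is a dict: "time": time; "q": joint angles; "joint_vel": joint speeds; "effort": joint torques, N m; "position": TCP position; "eef_rot": TCP orientation; "force": force on the tool from outside, world axes, zero at the start; "moment": the same for the moment, N m; "width": opening from 0.0 (shut) to 1.0 (fully open); "grip_force": force on a finger pad.
Only numpy, scipy, OpenCV 4.12 (cv2) and the standard library are available. Lean on these libraries where they do the work, as an engineer would, in place of code of your own. Each camera call takes 0.05 s, during which the arm holds its last target. There are 200 camera calls.

## Working session

There is one attempt and no reset: what is moved stays moved. The work goes in short steps, Python scripts to look and compute and a tool call to move; the robot and the scene stay as the last step left them, time stands still between calls to the robot, and variables do not carry over. Pictures are saved under pics/ and viewed, at most 10 in all, crops included, and the job is handed in when it is done.

Besides the shell and the picture viewer there is one more tool, called after "Call:" as name(argument=value, ...), one argument or row to a line, values as JSON. drive_tool: Moves the arm, as the interface text tells. Its arguments: {"type":"object","properties":{"increments":{"type":"array","items":{"type":"array","items":{"type":"number"}}},"newtons":{"type":"number"}},"required":["increments"]}

```bash
ls; mkdir -p pics; cat > h.py <<'E'
import numpy as np, cv2
from bench import sensors, cams, job
def grab(n):
    m=cams.camera_model(n); p,d=cams.grab_frame(n); return p,d,m
def world(d,m):
    h,w=d.shape; u,v=np.meshgrid(np.arange(w),np.arange(h))
    P=np.stack([(u-m['cx'])/m['fx']*d,(v-m['cy'])/m['fy']*d,d],-1)
    R=cv2.Rodrigues(np.array(m['rvec'],float))[0]
    W=(P-np.array(m['tvec']).ravel())@R
    W[d==0]=np.nan
    return W
def save(p,n): cv2.imwrite('pics/'+n,p[:,:,::-1])
E
python3 - <<'E'
from h import *
for n in ['scene','top']:
    p,d,m=grab(n); save(p,n+'0.png'); np.savez(n+'0.npz',p=p,d=d,W=world(d,m)); print(n,m)
s=sensors.state();print(s)
E
```

```text
pics
scene {'fx': 398.51275323544314, 'fy': 398.51275323544314, 'cx': 250.70566527026043, 'cy': 195.24970521543395, 'rvec': array([ 2.30178042,  0.62256934, -0.25625634]), 'tvec': array([-0.3981164 , -0.18926457,  1.62437711])}
top {'fx': 372.51831260219615, 'fy': 372.51831260219615, 'cx': 256.3296567516864, 'cy': 191.9200336445196, 'rvec': array([ 2.13694766, -2.12721105,  0.24513747]), 'tvec': array([-0.14438987,  0.55009157,  0.96338848])}
{'time': 0.1, 'q': array([ 1.09090493e+00,  8.78821141e-02,  1.37208060e+00, -1.29939143e-05,
        1.68359398e+00, -1.03125575e-01]), 'joint_vel': array([ 6.91445497e-04, -1.73990453e-03, -3.58538791e-03,  6.49721795e-05,
       -2.60860744e-04,  1.09121669e-03]), 'effort': array([ 2.31462807e-03, -3.41252625e+01, -3.03301334e+01,  7.20246602e-02,
        3.04039638e-02, -9.96535437e-05]), 'position': array([0.20214899, 0.51098009, 0.20443209]), 'eef_rot': array([ 1.87271280e-01,  9.82307744e-01, -9.42447510e-04, -2.76046584e-04]), 'force': array([-0.20047951, -0.87494488, -0.24561325]), 'moment': array([ 0.00370077, -0.00179969, -0.01338208]), 'grip_force': 0.0, 'width': 0.9982708563883522}
```

View pics/scene0.png

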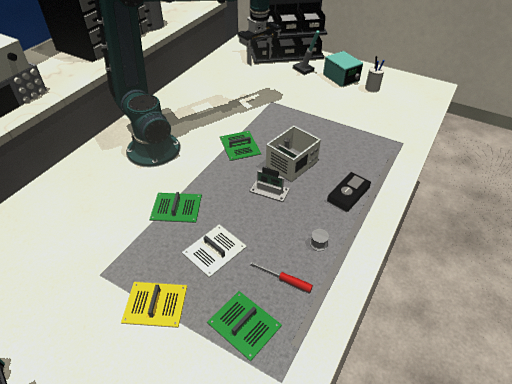

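View pics/top0.png

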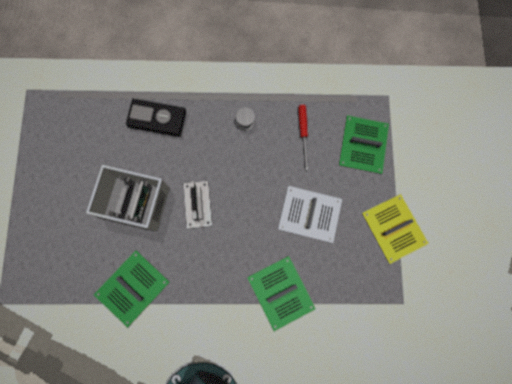

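Scene and top views: housing at about (128,196) in the top view, board in holder at (197,204), white cover at (311,214); the bystanders are at the upper edge. Now to measure from depth.

```bash
python3 - <<'E'
from h import *
def rect(P,t):
    r=cv2.minAreaRect((P[:,:2]*1000).astype(np.float32)); print(t,len(P),np.round(r[0],1),np.round(r[1],1),round(r[2],1),'z',np.round(np.percentile(P[:,2],[5,50,95])*1000,1),'med',np.round(np.median(P,0)*1000,1))
D=np.load('top0.npz');W=D['W'];p=D['p'].astype(int)
def sel(r,lo,hi,extra=None):
    u0,v0,u1,v1=r; m=np.zeros(W.shape[:2],bool); m[v0:v1,u0:u1]=1
    m&=(W[...,2]>lo)&(W[...,2]<hi)
    if extra is not None:m&=extra
    return W[m]
rect(sel((80,155,172,235),.100,.12),'rim')
rect(sel((178,170,216,235),.09,.12),'grip')
rect(sel((178,170,216,235),.003,.02),'base')
rect(sel((270,180,350,250),.003,.012),'cover')
rect(sel((270,180,350,250),.025,.045),'handle')
rect(sel((80,155,172,235),.06,.098),'inside')
S=np.load('scene0.npz');Wt=W;W=S['W']
rect(sel((260,120,325,185),.100,.12),'S rim')
rect(sel((248,160,292,205),.085,.12),'S grip')
rect(sel((180,220,250,280),.003,.012),'S cover')
rect(sel((180,220,250,280),.025,.045),'S handle')
W=Wt
# height map of housing
big=cv2.resize(D['p'][150:245,80:225],None,fx=5,fy=5,interpolation=cv2.INTER_CUBIC); save(big,'crop.png')
E
```

```text
rim 591 [529.5 198.3] [162.3 130.5] 76.8 z [101.9 109.3 112.3] med [531.6 201.5 109.3]
grip 103 [525.1  24.3] [59.1 10.3] 6.7 z [ 95.9 103.2 105.7] med [524.   23.5 103.2]
base 931 [532.3  28.1] [186.9 107.1] 1.3 z [ 3.3  7.7 11.7] med [524.1  17.3   7.7]
cover 2661 [ 498.  -297.9] [230.6 200.2] 89.7 z [3.2 5.3 8.5] med [ 497.9 -296.2    5.3]
handle 127 [ 500.1 -297.3] [10.7 87.9] 76.1 z [28.6 33.7 36.5] med [ 499.3 -297.3   33.7]
inside 1004 [528.5 196.9] [159.7 130.1] 77.3 z [62.6 79.1 95. ] med [536.3 184.2  79.1]
S rim 347 [516.3 149.8] [266.2 134.1] 76.1 z [101.2 106.5 111.4] med [531.2 179.2 106.5]
S grip 112 [529.1  65.3] [104.6  61.1] 83.6 z [ 86.2  96.9 103.9] med [531.3  23.8  96.9]
S cover 1265 [ 491.3 -293.5] [233.5 233.2] 30.5 z [3.2 4.7 7.8] med [ 503.3 -305.9    4.7]
S handle 96 [ 499.9 -296. ] [12.4 90.4] 76.1 z [27.  31.5 34.6] med [ 500.6 -296.5   31.5]
```

View pics/crop.png

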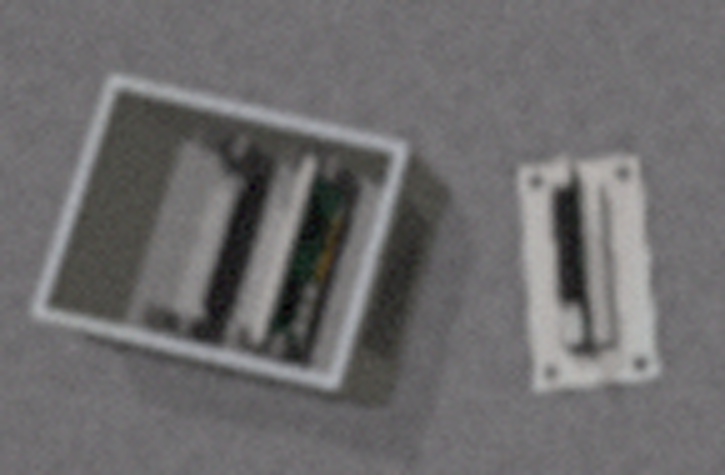

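The crop shows the green fixed board in the right (−y) bay at about (320,250) and the empty bay on the left with its dark connector at about (230,245). The holder's board grip is at (570,245). I'll write a move calculator, then look from a closer point with the wrist camera.

```bash
cat >> h.py <<'E'
from scipy.spatial.transform import Rotation as Ro
def goal(xyz,yaw):
    "tool-frame turn (deg, first) then shift (mm, in turned axes); yaw=world angle deg of tool y, tool down"
    s=sensors.state(); R=Ro.from_quat(s['eef_rot'])
    y=np.radians(yaw); c,sn=np.cos(y),np.sin(y)
    ty=np.array([c,sn,0]); tz=np.array([0,0,-1.]); T=Ro.from_matrix(np.stack([np.cross(ty,tz),ty,tz],1))
    T2=T*Ro.from_rotvec([0,0,np.pi])
    t=min([(R.inv()*X for X in (T,T2))][0],key=lambda r:r.magnitude())
    Rn=R*t
    d=np.array(xyz)-s['position']
    print('turn',np.round(t.as_rotvec(degrees=True),2),'shift mm',np.round(Rn.inv().apply(d)*1000,1),'dist',round(np.linalg.norm(d)*1000),'pos',np.round(s['position'],4),'t',round(s['time'],2),'F',np.round(s['force'],1),'w',round(s['width'],3),'q',np.round(s['q'],2))
E
python3 - <<'E'
from h import *
goal([.50,.06,.32],96.7)
m=cams.camera_model('wrist');R=cv2.Rodrigues(m['rvec'])[0];c=-R.T@m['tvec'];s=sensors.state()
T=Ro.from_quat(s['eef_rot']);print('cam in tool',T.inv().apply(c-s['position']),'axis',T.inv().apply(R[2]),'right',T.inv().apply(R[0]),m['fx'])
E
```

```text
turn [ -0.11  -0.04 -28.29] shift mm [-243.2 -482.7 -115.6] dist 553 pos [0.2021 0.511  0.2044] t 0.1 F [-0.2 -0.9 -0.2] w 0.998 q [ 1.09  0.09  1.37 -0.    1.68 -0.1 ]
cam in tool [ 0.07116914 -0.00045412 -0.17827734] axis [-0.24455565 -0.0010923   0.96963464] right [5.20983252e-04 9.99999073e-01 1.25790789e-03] 306.29900954371624
```

Call:
drive_tool(
  increments=[
    [0.3,0,0,-0.02,0,0,-7.07],
    [0.3,0,0,-0.02,0,0,-7.07],
    [0.3,0,0,-0.02,0,0,-7.07],
    [0.3,0,0,-0.02,0,0,-7.07],
    [0.3,-0.02,-0.035,-0.002,0,0,0],
    [0.3,-0.02,-0.035,-0.002,0,0,0],
    [0.3,-0.02,-0.035,-0.002,0,0,0],
    [0.3,-0.02,-0.035,-0.004,0,0,0],
    [0.3,-0.02,-0.035,-0.004,0,0,0],
    [0.3,-0.02,-0.035,-0.004,0,0,0],
  ],
)

```text
time: 0.93
position: [0.3465, 0.3151, 0.3032]
eef_rot: [-0.059, 0.998, -0.0, -0.0]
force: [0.1, -0.1, -0.3]
width: 0.702
grip_force: 0.0
```

Call:
drive_tool(
  increments=[
    [0.3,-0.02,-0.035,-0.004,0,0,0],
    [0.3,-0.02,-0.035,-0.004,0,0,0],
    [0.3,-0.02,-0.035,-0.003,0,0,0],
    [0.3,-0.015,-0.035,0,0,0,0],
    [0.3,-0.015,-0.035,0,0,0,0],
    [0.3,-0.015,-0.035,0,0,0,0],
    [0.3,-0.0132,-0.035,0,0,0,0],
    [0.3,-0.01,-0.0127,0,0,0,0],
    [0.3,0,0,0,0,0,0],
    [0.3,0,0,0,0,0,0],
  ],
)

```text
time: 1.77
position: [0.5034, 0.0759, 0.3137]
eef_rot: [-0.058, 0.998, 0.001, -0.001]
force: [-0.1, 0.3, 0.7]
width: 0.699
grip_force: 0.0
```

```bash
python3 - <<'E'
from h import *
goal([.50,.06,.32],96.7)
p,d,m=grab('wrist'); save(p,'w1.png'); np.savez('w1.npz',p=p,d=d,W=world(d,m))
E
```

```text
turn [ 0.07 -0.11 -0.08] shift mm [  5.2 -15.4  -6.3] dist 17 pos [0.5034 0.0759 0.3137] t 1.77 F [-0.1  0.3  0.7] w 0.699 q [ 0.04  0.    1.25  0.    1.89 -1.65]
```

View pics/w1.png

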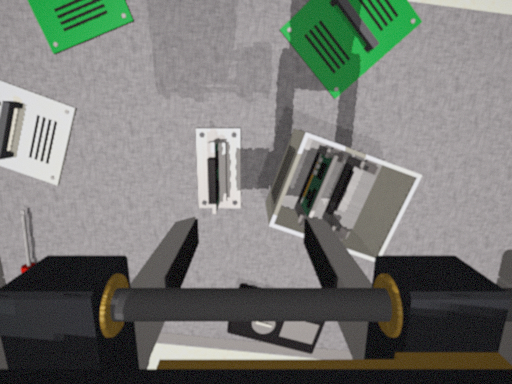

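The wrist view shows the holder and grip bar at (213,170), the housing at (345,195) with the green board in its −y bay at (320,180), and the empty bay with its black connector at (350,185). Fitting from this view:

```bash
cat >> h.py <<'E'
def rect(P,t):
    r=cv2.minAreaRect((P[:,:2]*1000).astype(np.float32)); print(t,len(P),np.round(r[0],1),np.round(r[1],1),round(r[2],1),'z',np.round(np.percentile(P[:,2],[5,50,95])*1000,1),'med',np.round(np.median(P,0)*1000,1))
def sel(W,r,lo,hi):
    u0,v0,u1,v1=r; m=np.zeros(W.shape[:2],bool); m[v0:v1,u0:u1]=1
    return W[m&(W[...,2]>lo)&(W[...,2]<hi)]
E
python3 - <<'E'
from h import *
W=np.load('w1.npz')['W']
rect(sel(W,(190,120,245,215),.096,.112),'grip')
rect(sel(W,(190,120,245,213),.004,.013),'base')
rect(sel(W,(190,120,245,213),.034,.042),'rails')
r=sel(W,(262,125,425,262),.103,.117); rect(r,'rim')
# map inside the housing in its frame, median height by cell
a=np.radians(-13.2);c=np.array([.5295,.198])
Q=sel(W,(262,125,425,262),-.01,.13)
L=(Q[:,:2]-c)@np.array([[np.cos(a),-np.sin(a)],[np.sin(a),np.cos(a)]])*1000
rl=(r[:,:2]-c)@np.array([[np.cos(a),-np.sin(a)],[np.sin(a),np.cos(a)]])*1000
for i in(0,1):
    print('edges',np.round(np.percentile(rl[:,i],[.5,2,98,99.5]),1))
for x in range(-60,66,10):
    print(x,end=': ')
    for y in range(-75,80,6):
        m=(abs(L[:,0]-x)<4)&(abs(L[:,1]-y)<3); print('%4.0f'%(np.median(Q[m,2])*1000) if m.sum()>2 else '   .',end='')
    print()
E
```

```text
grip 376 [523.6  25.4] [60.4 10.3] 6.6 z [100.2 102.1 103.4] med [523.1  25.6 102.1]
base 2260 [523.8  25.1] [130.4  70.2] 6.5 z [5.6 7.2 8.9] med [514.   33.8   7.2]
rails 469 [523.7  25.5] [98.2 26.1] 7.2 z [35.8 37.2 38.8] med [517.2  32.5  37.2]
rim 1778 [527.4 199.4] [161.  130.2] 76.9 z [104.4 108.7 110.2] med [512.2 217.5 108.7]
edges [-67.5 -67.2  61.8  62.4]
edges [-79.5 -79.4  80.2  80.8]
-60:  109 109 109 109   3   4   3  58  79  78  78 108 109 109   4  50  73  78  79   4   4 108 109 109   4  67
-50:  110   .   .   .   3   3   4  35  80  74  80  80   .   .   .  47  37  64  77  80   .   .   .   .   .  67
-40:  109   .   .   .   3   3   3   5  52  84   .   .   .   3   3   3   8   9   8   3   3   3   3   3   3  67
-30:  108   .   .   .   3   3   3  13  61  84   .   .   .   3   3   4  15  10  15   3   3   3   3   3   3  65
-20:  109   .   .   .   3   3   3  11  62  84   .   .   .   3   3   3  14   9  15   3   3   3   3   3   3  65
-10:  109   .   .   .   3   3   3   5  56  83   .   .   .   2   3   4  15  10  15   2   3   3   3   3   3  65
0:  109   .   .   .   3   3   3   5  52  83   .   .   .   3   3   3  14   9  15   3   3   3   3   3   3  66
10:  109   .   .   .   3   3   3   5  57  84   .   .   .   3   3   3  14   9  14   4   3   3   3   3   3  63
20:  109   .   .   .   3   3   3   4  59  84   .   .   .   3   3   3  14  10  15   3   3   3   3   3   3  65
30:  109   .   .   .   3   3   3   4  58  84   .   .   .   3   3   3  14  10  15   3   3   3   3   3   2  64
40:  109   .   .   .   3   3   4  32  47  84   .   .   .   4   3   9  30  30  59   4   3   3   3   3   3  66
50:  109   .   .   .   3   3   3  36  74   .   .   .   .   2   3   4  32  70  77  81   2   3   3   3   3  64
60:  109 103  92  80  73  74  73  72  63   .   .   .   .   .   3   4   3   .  95  99  95  92  87  78  72  64
```

```bash
python3 - <<'E'
from h import *
W=np.load('w1.npz')['W']
a=np.radians(-13.1);c=np.array([.5274,.1994])
M=np.array([[np.cos(a),-np.sin(a)],[np.sin(a),np.cos(a)]])
Q=sel(W,(262,125,425,262),-.01,.13);L=(Q[:,:2]-c)@M*1000;z=Q[:,2]*1000
m=(abs(L[:,0])<32)&(L[:,1]>8)&(L[:,1]<45)&(z>6)&(z<20)
print('connector y',np.percentile(L[m,1],[1,50,99])); g=m&(z<12); print('groove',g.sum(),np.percentile(L[g,1],[5,50,95]))
m=(abs(L[:,0])<35)&(z>80)&(z<88); print('fullboard y',np.percentile(L[m,1],[1,50,99]), 'angle',cv2.minAreaRect(L[m].astype(np.float32)))
m=(L[:,1]>8)&(L[:,1]<45)&(z>74)&(z<90)&(abs(L[:,0])<59)
print('guide tops',cv2.minAreaRect(L[m].astype(np.float32)),np.percentile(L[m,0],[1,99]))
print('slot world',c+M@np.array([0,.025]))
goal([.5236,.0254,.13],96.6)
E
```

```text
connector y [16.27083412 25.75373679 32.47390142]
groove 192 [16.63799143 25.61123189 28.78944626]
fullboard y [-80.98865346 -24.19459022  75.61195565] angle ((-0.00887298583984375, -2.5060653686523438), (157.1832275390625, 69.647705078125), 89.96939086914062)
guide tops ((-0.4324073791503906, 25.25977325439453), (117.20038604736328, 26.680479049682617), 0.475568950176239) [-58.75748795  57.0920323 ]
slot world [0.53306628 0.2237494 ]
turn [ 0.06 -0.06  0.12] shift mm [-14.6 -53.3 184.1] dist 192 pos [0.503  0.0766 0.3141] t 1.82 F [0.  0.4 0.8] w 0.703 q [ 0.04  0.    1.25  0.    1.9  -1.65]
```

Call:
drive_tool(
  increments=[
    [0.3,-0.0049,-0.0178,0.03,0,0,0],
    [0.3,-0.0049,-0.0178,0.03,0,0,0],
    [0.3,-0.0048,-0.0177,0.03,0,0,0],
    [0.3,0,0,0.03,0,0,0],
    [0.3,0,0,0.03,0,0,0],
    [0.3,0,0,0.02,0,0,0],
    [0.3,0,0,0,0,0,0],
    [0.3,0,0,0,0,0,0],
  ],
)

```text
time: 2.48
position: [0.523, 0.0263, 0.144]
eef_rot: [-0.06, 0.998, 0.0, -0.001]
force: [0.9, -0.8, 0.7]
width: 0.701
grip_force: 0.0
```

```bash
python3 - <<'E'
from h import *
goal([.5236,.0254,.074],96.6)
p,d,m=grab('wrist'); W=world(d,m);np.savez('w2.npz',p=p,d=d,W=W); save(p,'w2.png')
s=sensors.state()
# project bar-top points; search near expected
q=(abs(W[...,0]-.5236)<.05)&(abs(W[...,1]-.0254)<.025)&(W[...,2]>.09)&(W[...,2]<.112)
n,l,st,ce=cv2.connectedComponentsWithStats(q.astype(np.uint8))
for i in range(1,n):
    if st[i,4]>60: rect(W[l==i],'grip %s'%st[i])
E
```

```text
turn [ 0.05 -0.12  0.23] shift mm [-0.5 -1.  70. ] dist 70 pos [0.523  0.0263 0.144 ] t 2.48 F [ 0.9 -0.8  0.7] w 0.701 q [-0.06  0.05  1.53  0.    1.56 -1.75]
grip [ 244  170   14   79 1038] 1038 [523.   25.7] [59.7  9.8] 6.7 z [100.8 102.  103. ] med [520.4  25.3 102. ]
```

View pics/w2.png

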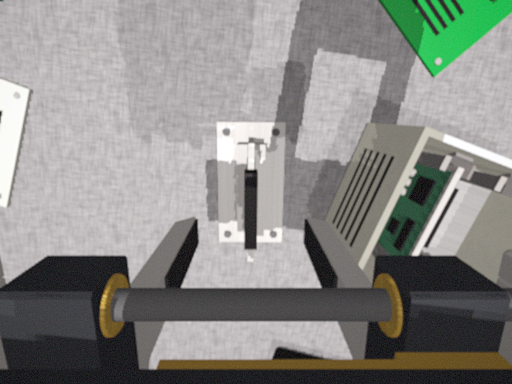

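The bar lies centred between the fingers at (250,208), measured at (523,25.6) mm, matching the earlier view. Descend and grip.

Call:
drive_tool(
  increments=[
    [0.3,-0.0003,-0.0007,0.025,0,0,0],
    [0.3,0,0,0.025,0,0,0],
    [0.3,0,0,0.02,0,0,0],
    [0.3,0,0,0,0,0,0],
    [0.3,0,0,0,0,0,0],
    [1,0,0,0,0,0,0],
    [1,0,0,0,0,0,0],
    [1,0,0,0,0,0,0],
    [1,0,0,0,0,0,0],
    [1,0,0,0,0,0,0],
  ],
  newtons=25,
)

```text
time: 3.37
position: [0.525, 0.0239, 0.0754]
eef_rot: [-0.058, 0.998, -0.0, 0.001]
force: [-0.2, -0.4, 0.2]
width: 0.382
grip_force: 0.0
```

Call:
drive_tool(
  increments=[
    [1,0,0,0,0,0,0],
    [1,0,0,0,0,0,0],
    [1,0,0,0,0,0,0],
  ],
)

```text
time: 3.62
position: [0.5244, 0.0239, 0.0744]
eef_rot: [-0.058, 0.998, 0.0, -0.0]
force: [0.6, -0.4, -0.1]
width: 0.166
grip_force: 0.0
```

Call:
drive_tool(
  increments=[
    [1,0,0,0,0,0,0],
    [1,0,0,0,0,0,0],
    [1,0,0,0,0,0,0],
    [1,0,0,0,0,0,0],
    [1,0,0,0,0,0,0],
  ],
)

```text
time: 4.03
position: [0.5243, 0.0246, 0.0744]
eef_rot: [-0.058, 0.998, 0.001, -0.0]
force: [-1.4, 2.5, -0.1]
width: 0.1
grip_force: 25.0
```

Call:
drive_tool(
  increments=[
    [1,0,0,-0.01,0,0,0],
    [1,0,0,-0.015,0,0,0],
    [1,0,0,-0.015,0,0,0],
    [1,0,0,-0.02,0,0,0],
    [1,0,0,-0.03,0,0,0],
    [1,0,0,-0.03,0,0,0],
    [1,0,0,-0.03,0,0,0],
    [1,0,0,0,0,0,0],
    [1,0,0,0,0,0,0],
  ],
)

```text
time: 4.78
position: [0.5256, 0.0231, 0.2271]
eef_rot: [-0.058, 0.998, -0.001, 0.003]
force: [-0.8, 0.3, -2.2]
width: 0.102
grip_force: 25.0
```

```bash
python3 - <<'E'
from h import *
print(sensors.state()['grip_force'])
goal([.5341,.2230,.225],76.9)
E
```

```text
24.99932438135147
turn [-0.08  0.31 19.76] shift mm [ 37.  196.6   2.1] dist 200 pos [0.5256 0.0231 0.2271] t 4.78 F [-0.8  0.3 -2.2] w 0.102 q [-0.06  0.03  1.39 -0.    1.72 -1.75]
```

Call:
drive_tool(
  increments=[
    [1,0,0,0,0,0,6.6],
    [1,0,0,0,0,0,6.6],
    [1,0,0,0,0,0,6.5],
    [1,0.006,0.032,0,0,0,0],
    [1,0.006,0.033,0,0,0,0],
    [1,0.006,0.033,0,0,0,0],
    [1,0.006,0.033,0,0,0,0],
    [1,0.007,0.033,0,0,0,0],
    [1,0.006,0.032,0,0,0,0],
    [1,0,0,0,0,0,0],
  ],
)

```text
time: 5.62
position: [0.5309, 0.228, 0.221]
eef_rot: [0.11, 0.994, 0.0, -0.003]
force: [-0.2, -0.1, -2.4]
width: 0.105
grip_force: 25.0
```

Call:
drive_tool(
  increments=[
    [1,0,0,0,0,0,0],
    [1,0,0,0,0,0,0],
    [1,0,0,0,0,0,0],
    [1,0,0,0,0,0,0],
  ],
)

```text
time: 5.95
position: [0.5326, 0.2217, 0.224]
eef_rot: [0.114, 0.993, -0.0, -0.0]
force: [0.0, -0.2, -1.7]
width: 0.107
grip_force: 25.0
```

```bash
python3 - <<'E'
from h import *
goal([.5341,.2230,.225],76.9)
p,d,m=grab('wrist'); W=world(d,m);np.savez('w3.npz',p=p,d=d,W=W); save(p,'w3.png')
goal([.5341,.2230,.225],76.9)
E
```

```text
turn [-0.05 -0.03 -0.02] shift mm [-1.2  1.6 -1. ] dist 2 pos [0.5326 0.2217 0.224 ] t 5.95 F [ 0.  -0.2 -1.7] w 0.107 q [ 0.3   0.15  1.27 -0.    1.73 -1.05]
turn [-0.03 -0.   -0.02] shift mm [-1.1  1.4 -0.7] dist 2 pos [0.5327 0.2218 0.2243] t 6.0 F [-0.2 -0.  -1.2] w 0.103 q [ 0.3   0.15  1.27 -0.    1.73 -1.05]
```

View pics/w3.png

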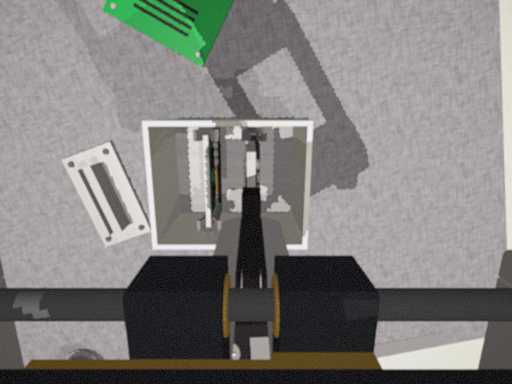

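The held board's dark bar is at (250,215), and its frame edge at (251,165) lines up with the empty guides in the housing. Checking relative offset numerically.

```bash
python3 - <<'E'
from h import *
W=np.load('w3.npz')['W']
rim=sel(W,(138,115,318,252),.103,.114)
rect(rim,'rim')
r=cv2.minAreaRect((rim[:,:2]*1000).astype(np.float32));c=np.array(r[0])/1000;a=np.radians(r[2]-90)
M=np.array([[np.cos(a),-np.sin(a)],[np.sin(a),np.cos(a)]])
def loc(P): return np.c_[(P[:,:2]-c)@M,P[:,2]]
for t,b,lo,hi in(('bar',(232,180,272,275),.243,.262),('slab',(232,140,272,240),.222,.24)):
    P=sel(W,b,lo,hi)
    if len(P)>10: rect(loc(P),t)
Q=loc(sel(W,(138,115,318,252),-.01,.10))*1000
m=(abs(Q[:,0])<32)&(abs(Q[:,1]+25)<5)&(Q[:,2]>80)&(Q[:,2]<88); rect(Q[m]/1000,'full top')
m=(Q[:,1]>8)&(Q[:,1]<45)&(Q[:,2]>74)&(abs(Q[:,0])<59); rect(Q[m]/1000,'guide')
for y in range(8,46,2):
    n=(abs(Q[:,1]-y)<1)&(Q[:,0]>40)&(Q[:,0]<58); print(y,np.round(np.median(Q[n,2]),0) if n.sum()>2 else '.',end=' | ')
s=sensors.state();print('tcp',loc(s['position'][None])*1000)
E
```

```text
rim 3156 [527.4 199.1] [160.5 130. ] 76.9 z [104.8 109.  110.2] med [505.8 181.3 109. ]
bar 1911 [-8.7 22.8] [20.7 45.4] 76.0 z [247.5 251.6 257.4] med [ -9.8  22.8 251.6]
slab 543 [-27.9  27.1] [22.8 43.8] 77.4 z [226.3 231.8 238.5] med [-32.7  22.8 231.8]
full top 302 [ -0.3 -24.9] [63.2  5.1] 0.0 z [82.6 84.1 85.2] med [ -1.2 -24.7  84.1]
guide 235 [-51.1  25.2] [14.6 26.1] 0.1 z [74.7 80.2 82.3] med [-51.9  25.8  80.2]
8 3.0 | 10 . | 12 . | 14 . | 16 . | 18 . | 20 . | 22 . | 24 . | 26 . | 28 . | 30 . | 32 . | 34 . | 36 4.0 | 38 3.0 | 40 3.0 | 42 3.0 | 44 3.0 | tcp [[1.51925174e-02 2.33480641e+01 2.24337797e+02]]
```

```bash
python3 - <<'E'
from h import *
W=np.load('w3.npz')['W']
c=np.array([.5274,.1991]);a=np.radians(-13.1)
M=np.array([[np.cos(a),-np.sin(a)],[np.sin(a),np.cos(a)]])
def loc(P): return np.c_[(P[:,:2]-c)@M,P[:,2]]*1000
P=loc(sel(W,(225,130,275,275),.14,.262)); P=P[(abs(P[:,1]-22.8)<7)]
for lo,hi in((140,165),(165,190),(190,215),(215,229),(229,236),(248,256)):
    q=P[(P[:,2]>lo)&(P[:,2]<hi)]
    if len(q)>20: print(lo,len(q),'x',np.round(np.percentile(q[:,0],[0.5,3,50,99]),1),'y',np.round(np.percentile(q[:,1],[3,50,97]),1),'slope',np.round(np.polyfit(q[:,0],q[:,1],1),3))
E
```

```text
165 162 x [-50.9 -50.8 -34.  -18.3] y [16.8 21.3 28. ] slope [-0.039 20.851]
190 84 x [-50.9 -50.9 -34.7 -27. ] y [19.3 23.4 26. ] slope [ 0.043 24.548]
215 41 x [-50.9 -50.9 -50.7  -8.3] y [16.1 22.8 29.5] slope [ 0.034 24.342]
229 337 x [-50.9 -50.4 -39.5  -8.4] y [18.9 22.8 27.3] slope [ 0.027 23.703]
248 1575 x [-31.  -30.4 -10.2  13.1] y [17.7 22.3 27.5] slope [ 0.    22.586]
```

Call:
drive_tool(
  increments=[
    [1,-0.0007,0.0023,0.01,0,0,0],
    [1,0,0,0.02,0,0,0],
    [1,0,0,0.02,0,0,0],
    [1,0,0,0.02,0,0,0],
    [1,0,0,0,0,0,0],
    [1,0,0,0,0,0,0],
    [1,0,0,0,0,0,0],
  ],
)

```text
time: 6.58
position: [0.5343, 0.2252, 0.1554]
eef_rot: [0.114, 0.994, 0.0, 0.001]
force: [0.0, -0.6, -1.5]
width: 0.105
grip_force: 25.0
```

```bash
python3 - <<'E'
from h import *
goal([.5337,.2236,.0764],76.9)
p,d,m=grab('wrist'); W=world(d,m);np.savez('w4.npz',p=p,d=d,W=W)
s=sensors.state();z=s['position'][2]
c=np.array([.5274,.1991]);a=np.radians(-13.1)
M=np.array([[np.cos(a),-np.sin(a)],[np.sin(a),np.cos(a)]])
Q=W.reshape(-1,3);L=np.c_[(Q[:,:2]-c)@M,Q[:,2]]*1000
L=L[(abs(L[:,0])<62)&(abs(L[:,1]-25)<7)]
for lo,hi,t in((z*1000+5,z*1000+13,'slab'),(z*1000+25,z*1000+33,'bar')):
    q=L[(L[:,2]>lo)&(L[:,2]<hi)]; print(t,len(q),'x',np.round(np.percentile(q[:,0],[.5,3,99]),1),'y',np.round(np.percentile(q[:,1],[3,50,97]),1),np.polyfit(q[:,0],q[:,1],1))
E
```

```text
turn [0.04 0.07 0.06] shift mm [ 0.2 -1.7 79. ] dist 79 pos [0.5343 0.2252 0.1554] t 6.58 F [ 0.  -0.6 -1.5] w 0.105 q [ 0.3   0.17  1.38  0.    1.59 -1.04]
slab 352 x [-50.  -49.5  -7.9] y [19.5 25.9 29.3] [-0.12819781 21.10789379]
bar 1817 x [-30.1 -28.8  21.7] y [21.3 26.1 31.1] [2.81906519e-03 2.61806477e+01]
```

Call:
drive_tool(
  increments=[
    [1,0,-0.0008,0.008,0,0,0],
    [1,0,0,0.008,0,0,0],
    [1,0,0,0.008,0,0,0],
    [1,0,0,0.006,0,0,0],
    [1,0,0,0.006,0,0,0],
    [1,0,0,0,0,0,0],
    [1,0,0,0,0,0,0],
  ],
)

```text
time: 7.22
position: [0.5332, 0.2245, 0.1177]
eef_rot: [0.113, 0.994, -0.0, -0.001]
force: [0.6, -0.6, -1.4]
width: 0.103
grip_force: 25.0
```

```bash
python3 - <<'E'
from h import *
goal([.5337,.2236,.0764],76.9); s=sensors.state(); print(s['moment'])
E
```

```text
turn [-0.04 -0.07  0.09] shift mm [-0.7 -0.7 41.3] dist 41 pos [0.5332 0.2245 0.1177] t 7.22 F [ 0.6 -0.6 -1.4] w 0.103 q [ 0.3   0.18  1.44  0.    1.52 -1.04]
[0.03921701 0.007093   0.01609421]
```

Call:
drive_tool(
  increments=[
    [1,0,0,0.008,0,0,0],
    [1,0,0,0.008,0,0,0],
    [1,0,0,0.008,0,0,0],
    [1,0,0,0.008,0,0,0],
    [1,0,0,0.004,0,0,0],
    [1,0,0,0.002,0,0,0],
    [1,0,0,0,0,0,0],
    [1,0,0,0,0,0,0],
  ],
)

```text
time: 7.88
position: [0.5337, 0.2246, 0.0806]
eef_rot: [0.113, 0.994, 0.0, 0.0]
force: [0.4, -0.1, -1.1]
width: 0.104
grip_force: 25.0
```

Call:
drive_tool(
  increments=[
    [1,0,0,0.002,0,0,0],
    [1,0,0,0.001,0,0,0],
    [1,0,0,0.001,0,0,0],
    [1,0,0,0,0,0,0],
    [1,0,0,0,0,0,0],
  ],
)

```text
time: 8.3
position: [0.5336, 0.2246, 0.0766]
eef_rot: [0.113, 0.994, 0.0, 0.0]
force: [0.3, 0.1, -1.3]
width: 0.105
grip_force: 25.0
```

Call:
drive_tool(
  increments=[
    [1,0,0,0.001,0,0,0],
    [1,0,0,0.001,0,0,0],
    [1,0,0,0,0,0,0],
    [1,0,0,0,0,0,0],
  ],
)

```text
time: 8.63
position: [0.5338, 0.2247, 0.0764]
eef_rot: [0.113, 0.994, 0.0, 0.001]
force: [-2.9, -1.0, 5.4]
width: 0.109
grip_force: 25.0
```

Seated contact (vertical force rose). Release partially, then rise.

Call:
drive_tool(
  increments=[
    [0.65,0,0,0,0,0,0],
    [0.65,0,0,0,0,0,0],
    [0.65,0,0,0,0,0,0],
    [0.65,0,0,0,0,0,0],
    [0.65,0,0,0,0,0,0],
    [0.65,0,0,-0.01,0,0,0],
    [0.65,0,0,-0.02,0,0,0],
    [0.65,0,0,-0.04,0,0,0],
    [0.65,0,0,-0.04,0,0,0],
    [0.65,0,0,-0.04,0,0,0],
  ],
)

```text
time: 9.47
position: [0.5331, 0.2244, 0.2265]
eef_rot: [0.113, 0.994, -0.0, -0.0]
force: [0.9, 0.8, -0.3]
width: 0.354
grip_force: 0.0
```

Call:
drive_tool(
  increments=[
    [0.5,0,0,-0.03,0,0,0],
    [0.5,0,0,0,0,0,0],
    [0.5,0,0,0,0,0,0],
  ],
)

```text
time: 9.72
position: [0.5347, 0.2249, 0.2581]
eef_rot: [0.113, 0.994, 0.001, 0.003]
force: [-0.4, 0.3, -0.9]
width: 0.493
grip_force: 0.0
```

```bash
python3 - <<'E'
from h import *
p,d,m=grab('wrist'); W=world(d,m);np.savez('w5.npz',p=p,d=d,W=W);save(p,'w5.png')
c=np.array([.5274,.1991]);a=np.radians(-13.1)
M=np.array([[np.cos(a),-np.sin(a)],[np.sin(a),np.cos(a)]])
Q=W.reshape(-1,3);L=np.c_[(Q[:,:2]-c)@M,Q[:,2]]*1000
q=L[(abs(L[:,0])<45)&(abs(L[:,1]-25)<12)&(L[:,2]>94)&(L[:,2]<115)]
rect(q/1000,'bar')
goal([.4995,-.297,.15],76.1)
E
```

```text
bar 495 [-0.2 25.7] [60.4  9.1] 0.1 z [102.6 104.  105.3] med [ -1.5  25.7 104. ]
turn [0.05 0.08 0.89] shift mm [ -92.1 -514.5  105.3] dist 533 pos [0.5337 0.2246 0.2553] t 9.77 F [-0.7  0.6 -0.7] w 0.502 q [ 0.3   0.15  1.21  0.    1.79 -1.04]
```

View pics/w5.png

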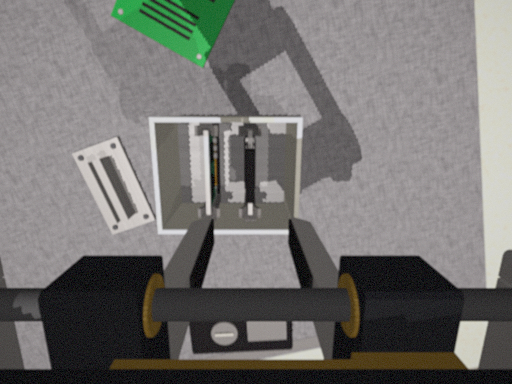

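The board is home: the bar at (250,175) sits between the empty guides, top at 104 mm, 0.7 mm off centre. Now to the cover.

Call:
drive_tool(
  increments=[
    [0.4,-0.007,-0.039,0,0,0,0.9],
    [0.4,-0.007,-0.039,0,0,0,0],
    [0.4,-0.007,-0.039,0,0,0,0],
    [0.4,-0.007,-0.039,0,0,0,0],
    [0.4,-0.007,-0.039,0,0,0,0],
    [0.4,-0.007,-0.039,0,0,0,0],
    [0.4,-0.007,-0.039,0,0,0,0],
    [0.4,-0.007,-0.039,0,0,0,0],
    [0.4,-0.007,-0.039,0,0,0,0],
    [0.4,-0.007,-0.039,0,0,0,0],
  ],
)

```text
time: 10.6
position: [0.5068, -0.1723, 0.2517]
eef_rot: [0.121, 0.993, 0.001, -0.002]
force: [0.4, -0.9, -1.8]
width: 0.603
grip_force: 0.0
```

Call:
drive_tool(
  increments=[
    [0.4,-0.007,-0.039,0.01,0,0,0],
    [0.4,-0.007,-0.039,0.01,0,0,0],
    [0.4,-0.007,-0.036,0.01,0,0,0],
    [0.4,0,-0.01,0,0,0,0],
    [0.4,0,0,0,0,0,0],
    [0.4,0,0,0,0,0,0],
    [0.4,0,0,0,0,0,0],
  ],
)

```text
time: 11.18
position: [0.4991, -0.2948, 0.2242]
eef_rot: [0.12, 0.993, 0.001, -0.0]
force: [-0.2, -0.4, -0.4]
width: 0.6
grip_force: 0.0
```

```bash
python3 - <<'E'
from h import *
p,d,m=grab('wrist'); W=world(d,m);np.savez('w6.npz',p=p,d=d,W=W);save(p,'w6.png')
q=(abs(W[...,0]-.4995)<.06)&(abs(W[...,1]+.297)<.06)
rect(W[q&(W[...,2]>.026)&(W[...,2]<.04)],'handle')
r=(abs(W[...,0]-.4995)<.11)&(abs(W[...,1]+.297)<.11)&(W[...,2]>.0025)&(W[...,2]<.04)&(p.min(-1)>150)
n,l,st,ce=cv2.connectedComponentsWithStats(r.astype(np.uint8));i=1+np.argmax(st[1:,4]);rect(W[l==i],'plate')
goal([.4995,-.297,.15],76.1)
E
```

```text
handle 566 [ 497.9 -296.8] [ 8.9 87.9] 76.3 z [30.9 32.1 33.4] med [ 496.4 -296.3   32.1]
plate 9208 [ 498.3 -297. ] [160.2 129.8] 76.2 z [3.  4.2 5.5] med [ 494.1 -299.2    4.2]
turn [0.03 0.02 0.11] shift mm [-0.7 -2.3 74.8] dist 75 pos [ 0.4994 -0.2946  0.2248] t 11.23 F [-0.1  0.3  0.6] w 0.602 q [-0.63  0.15  1.26  0.    1.73 -1.96]
```

View pics/w6.png

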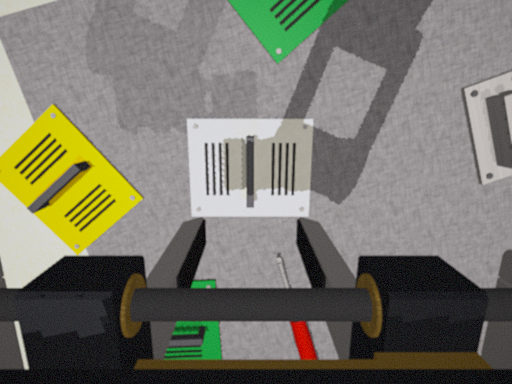

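The white cover is at (250,168), handle bar at (250,170), centre (498.2, −297.0) mm, aligned with the fingers. Descend.

Call:
drive_tool(
  increments=[
    [0.4,0.0005,-0.0013,0.03,0,0,0],
    [0.4,0,-0.0013,0.04,0,0,0],
    [0.4,0,0,0.04,0,0,0],
    [0.4,0,0,0.03,0,0,0],
    [0.4,0,0,0.02,0,0,0],
    [0.4,0,0,0.02,0,0,0],
    [0.4,0,0,0.015,0,0,0],
    [0.4,0,0,0.0,0,0,0],
    [0.4,0,0,0,0,0,0],
    [0.4,0,0,0,0,0,0],
  ],
)

```text
time: 12.07
position: [0.4991, -0.2984, 0.0313]
eef_rot: [0.12, 0.993, -0.001, 0.001]
force: [-0.2, 0.0, 0.9]
width: 0.599
grip_force: 0.0
```

```bash
python3 - <<'E'
from h import *
goal([.4982,-.297,.0105],76.2)
E
```

```text
turn [-0.05  0.15 -0.02] shift mm [ 1.2  1.1 20.8] dist 21 pos [ 0.4991 -0.2984  0.0313] t 12.07 F [-0.2  0.   0.9] w 0.599 q [-0.64  0.25  1.54  0.    1.35 -1.97]
```

Call:
drive_tool(
  increments=[
    [0.4,0.0007,0.001,0.01,0,0,0],
    [0.4,0,0,0.008,0,0,0],
    [0.4,0,0,0.0025,0,0,0],
    [0.4,0,0,0,0,0,0],
    [0.4,0,0,0,0,0,0],
    [1,0,0,0,0,0,0],
    [1,0,0,0,0,0,0],
    [1,0,0,0,0,0,0],
    [1,0,0,0,0,0,0],
    [1,0,0,0,0,0,0],
  ],
  newtons=40,
)

```text
time: 12.9
position: [0.4975, -0.2976, 0.0091]
eef_rot: [0.121, 0.993, -0.0, 0.0]
force: [-0.2, 0.4, -0.1]
width: 0.282
grip_force: 0.0
```

Call:
drive_tool(
  increments=[
    [1,0,0,0,0,0,0],
    [1,0,0,0,0,0,0],
    [1,0,0,0,0,0,0],
    [1,0,0,0,0,0,0],
    [1,0,0,0,0,0,0],
    [1,0,0,0,0,0,0],
  ],
)

```text
time: 13.4
position: [0.4976, -0.2971, 0.009]
eef_rot: [0.121, 0.993, 0.0, 0.0]
force: [-0.2, 2.2, 1.0]
width: 0.101
grip_force: 40.0
```

Call:
drive_tool(
  increments=[
    [1,0,0,-0.005,0,0,0],
    [1,0,0,-0.015,0,0,0],
    [1,0,0,-0.025,0,0,0],
    [1,0,0,-0.03,0,0,0],
    [1,0,0,-0.03,0,0,0],
    [1,0,0,-0.03,0,0,0],
    [1,0,0,-0.03,0,0,0],
    [1,0,0,-0.025,0,0,0],
    [1,0,0,-0.015,0,0,0],
    [1,0,0,0,0,0,0],
  ],
)

```text
time: 14.23
position: [0.4986, -0.2991, 0.2186]
eef_rot: [0.121, 0.993, -0.002, 0.003]
force: [0.3, 0.1, -2.8]
width: 0.103
grip_force: 40.0
```

```bash
python3 - <<'E'
from h import *
goal([.5272,.199,.21],76.9)
E
```

```text
turn [-0.23  0.41 -0.84] shift mm [ 85.1 491.6   8.6] dist 499 pos [ 0.4986 -0.2991  0.2186] t 14.23 F [ 0.3  0.1 -2.8] w 0.103 q [-0.64  0.15  1.28 -0.    1.71 -1.97]
```

Call:
drive_tool(
  increments=[
    [1,0.003,0.015,0,0,0,-0.8],
    [1,0.0055,0.03,0,0,0,0],
    [1,0.0055,0.032,0,0,0,0],
    [1,0.0055,0.032,0,0,0,0],
    [1,0.0055,0.032,0,0,0,0],
    [1,0.0055,0.032,0,0,0,0],
    [1,0.0055,0.032,0,0,0,0],
    [1,0.0055,0.032,0,0,0,0],
    [1,0.0055,0.032,0,0,0,0],
    [1,0.0055,0.032,0,0,0,0],
  ],
)

```text
time: 15.07
position: [0.5129, 0.0097, 0.2111]
eef_rot: [0.114, 0.993, -0.0, -0.002]
force: [0.5, -0.3, -3.7]
width: 0.104
grip_force: 40.0
```

Call:
drive_tool(
  increments=[
    [1,0.0055,0.032,0,0,0,0],
    [1,0.0055,0.032,0,0,0,0],
    [1,0.0055,0.032,0,0,0,0],
    [1,0.0055,0.032,0,0,0,0],
    [1,0.0055,0.032,0,0,0,0],
    [1,0.0035,0.02,0,0,0,0],
    [1,0.001,0.0106,0,0,0,0],
    [1,0,0,0,0,0,0],
    [1,0,0,0,0,0,0],
    [1,0,0,0,0,0,0],
  ],
)

```text
time: 15.9
position: [0.5265, 0.1991, 0.2131]
eef_rot: [0.115, 0.993, -0.001, -0.001]
force: [-0.6, 0.5, -3.0]
width: 0.104
grip_force: 40.0
```

```bash
python3 - <<'E'
from h import *
goal([.5272,.199,.21],76.9)
p,d,m=grab('wrist'); W=world(d,m);np.savez('w7.npz',p=p,d=d,W=W);save(p,'w7.png')
c=np.array([.5274,.1991]);a=np.radians(-13.1)
M=np.array([[np.cos(a),-np.sin(a)],[np.sin(a),np.cos(a)]])
Q=W.reshape(-1,3);L=np.c_[(Q[:,:2]-c)@M,Q[:,2]]*1000
z=sensors.state()['position'][2]*1000
q=L[(abs(L[:,0])<90)&(abs(L[:,1])<100)&(abs(L[:,2]-(z-4))<7)]
print(len(q),np.round(np.percentile(q,[.3,1,50,99,99.7],axis=0),1))
f=q[q[:,0]<q[:,0].min()+100]; A=np.c_[f[:,:2],np.ones(len(f))]; print('plane',np.linalg.lstsq(A,f[:,2],rcond=None)[0])
# near edge angle
e=[(y,np.percentile(q[abs(q[:,1]-y)<4,0],3)) for y in range(-70,71,10) if (abs(q[:,1]-y)<4).sum()>20]
e=np.array(e); print('near edge',np.polyfit(e[:,0],e[:,1],1)[0],e[:,1].mean())
E
```

```text
turn [-0.1  -0.07 -0.07] shift mm [-0.7  0.1  3.1] dist 3 pos [0.5265 0.1991 0.2131] t 15.9 F [-0.6  0.5 -3. ] w 0.104 q [ 0.26  0.12  1.32 -0.    1.7  -1.08]
30870 [[-65.4 -80.7 206.1]
 [-65.3 -79.8 206.7]
 [-30.   -0.6 208.3]
 [ 22.8  77.8 210. ]
 [ 29.7  78.6 210.4]]
plane [ 1.09845775e-03 -4.31101696e-03  2.08332422e+02]
near edge -0.003159617487423946 -63.89527109735789
```

View pics/w7.png

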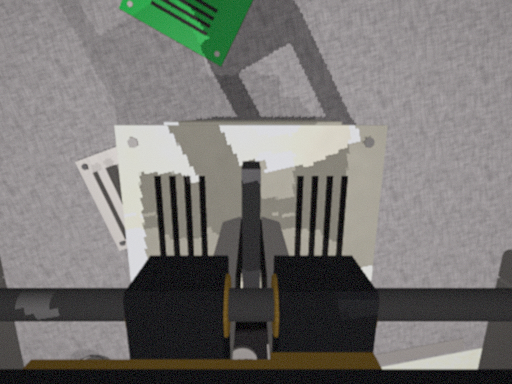

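The cover (near edge at row 125, columns 117–385) is level and centred within 1 mm over the housing. Lower it.

Call:
drive_tool(
  increments=[
    [1,-0.0005,0.0005,0.015,0,0,0],
    [1,0,0,0.02,0,0,0],
    [1,0,0,0.02,0,0,0],
    [1,0,0,0.012,0,0,0],
    [1,0,0,0.008,0,0,0],
    [1,0,0,0.004,0,0,0],
    [1,0,0,0,0,0,0],
    [1,0,0,0,0,0,0],
    [1,0,0,0,0,0,0],
  ],
)

```text
time: 16.7
position: [0.5283, 0.2009, 0.1365]
eef_rot: [0.114, 0.993, 0.001, 0.001]
force: [0.2, 0.1, -3.8]
width: 0.101
grip_force: 40.0
```

```bash
python3 - <<'E'
from h import *
goal([.5272,.199,.119],76.9)
E
```

```text
turn [ 0.08  0.13 -0.02] shift mm [ 0.6 -2.1 17.5] dist 18 pos [0.5283 0.2009 0.1365] t 16.7 F [ 0.2  0.1 -3.8] w 0.101 q [ 0.26  0.14  1.45  0.    1.55 -1.08]
```

Call:
drive_tool(
  increments=[
    [1,0,-0.0012,0.004,0,0,0],
    [1,0,0,0.004,0,0,0],
    [1,0,0,0.003,0,0,0],
    [1,0,0,0.003,0,0,0],
    [1,0,0,0,0,0,0],
    [1,0,0,0,0,0,0],
  ],
)

```text
time: 17.2
position: [0.5269, 0.1995, 0.1205]
eef_rot: [0.114, 0.993, -0.0, -0.0]
force: [0.5, -0.9, -3.5]
width: 0.103
grip_force: 40.0
```

```bash
python3 - <<'E'
from h import *
goal([.5272,.199,.119],76.9)
E
```

```text
turn [-0.02 -0.04 -0.01] shift mm [-0.4 -0.5  1.5] dist 2 pos [0.5269 0.1995 0.1205] t 17.2 F [ 0.5 -0.9 -3.5] w 0.103 q [ 0.26  0.15  1.47  0.    1.52 -1.08]
```

Call:
drive_tool(
  increments=[
    [1,0,0,0.001,0,0,0],
    [1,0,0,0.001,0,0,0],
    [1,0,0,0,0,0,0],
    [1,0,0,0,0,0,0],
  ],
)

```text
time: 17.53
position: [0.5272, 0.1996, 0.1191]
eef_rot: [0.114, 0.993, 0.0, 0.0]
force: [-0.1, 0.0, -3.7]
width: 0.099
grip_force: 40.0
```

Call:
drive_tool(
  increments=[
    [1,0,0,0.001,0,0,0],
    [1,0,0,0.0005,0,0,0],
    [1,0,0,0,0,0,0],
    [1,0,0,0,0,0,0],
  ],
)

```text
time: 17.87
position: [0.5273, 0.1996, 0.119]
eef_rot: [0.114, 0.993, 0.0, 0.001]
force: [-3.6, -1.4, 5.6]
width: 0.102
grip_force: 40.0
```

Contact. Release and rise.

Call:
drive_tool(
  increments=[
    [0.6,0,0,0,0,0,0],
    [0.6,0,0,0,0,0,0],
    [0.6,0,0,0,0,0,0],
    [0.6,0,0,0,0,0,0],
    [0.6,0,0,0,0,0,0],
    [0.6,0,0,0,0,0,0],
    [0.6,0,0,-0.01,0,0,0],
    [0.6,0,0,-0.03,0,0,0],
    [0.6,0,0,-0.04,0,0,0],
    [0.6,0,0,-0.04,0,0,0],
  ],
)

```text
time: 18.7
position: [0.5263, 0.1994, 0.2383]
eef_rot: [0.114, 0.993, -0.0, -0.001]
force: [0.8, 0.5, 1.2]
width: 0.401
grip_force: 0.0
```

Call:
drive_tool(
  increments=[
    [0.6,0,0,-0.02,0,0,0],
    [0.6,0,0,0,0,0,0],
    [0.6,0,0,0,0,0,0],
    [0.6,0,0,0,0,0,0],
  ],
)

```text
time: 19.03
position: [0.5268, 0.1995, 0.2565]
eef_rot: [0.114, 0.993, -0.0, -0.001]
force: [-0.0, -0.1, -0.0]
width: 0.399
grip_force: 0.0
```

```bash
python3 - <<'E'
from h import *
p,d,m=grab('wrist'); W=world(d,m);save(p,'w8.png')
c=np.array([.5274,.1991]);a=np.radians(-13.1)
M=np.array([[np.cos(a),-np.sin(a)],[np.sin(a),np.cos(a)]])
Q=W.reshape(-1,3);L=np.c_[(Q[:,:2]-c)@M,Q[:,2]]*1000
q=L[(abs(L[:,0])<90)&(abs(L[:,1])<100)&(abs(L[:,2]-114)<6)]
rect(q/1000,'cover'); f=q; A=np.c_[f[:,:2],np.ones(len(f))]; print('plane',np.linalg.lstsq(A,f[:,2],rcond=None)[0])
q=L[(abs(L[:,0])<60)&(abs(L[:,1])<20)&(abs(L[:,2]-142)<5)]; rect(q/1000,'handle')
s=sensors.state(); print(s['position'],s['time'],s['width'],s['force'])
E
```

```text
cover 15750 [-0.2 -0.6] [129.8 160.6] 0.0 z [112.9 114.2 115.4] med [-10.1   0.6 114.2]
plane [ 1.84110040e-03 -1.16913874e-03  1.14145370e+02]
handle 893 [-0.  -0.4] [ 9.7 88.1] 89.8 z [141.  142.1 143.3] med [ -2.7  -0.3 142.1]
[0.52640692 0.19936525 0.25556918] 19.0833 0.40296450290854163 [-0.4814834   0.39308684  0.00273397]
```

View pics/w8.png

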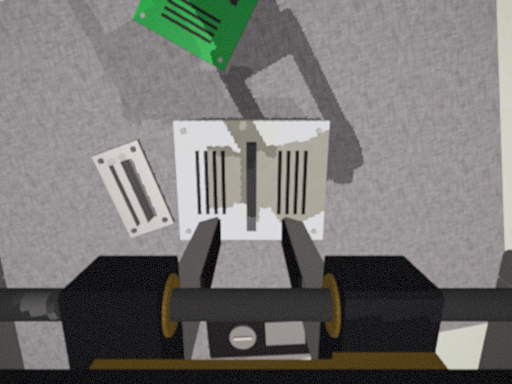

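The cover at (250,180) lies flat and square, 0.6 mm off centre, with its plate top at 114 mm (the wrist depth reads about 1 mm low). The gripper is clear. Handing in.

```bash
python3 -c "
from bench import job
print(job.sign_off())"
```

```text
the job is handed in; nothing more can be done
None
```

I handed the job in at about 19 s of the 67 s: the board is fully home in the empty guides (about 0.7 mm off centre) and the cover lies flat and square on the housing (about 0.6 mm off centre). The spool, multimeter and screwdriver were not touched, and the sign-off returned no verdict.

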